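# Tare the parts cup on the counting scale, then add the brass pin

### The job

Set the empty steel cup on the bench scale so that its foot drops fully home, upright, in the round hole of the blue nest plate, and let go of it. Then press the orange tare key right down for a moment, and only after that take the brass pin from the wooden rack and put it in the cup without letting it fall from a height, leaving the key alone from then on. The weighing cell is delicate: never push on the scale with more than 20 N in any direction, and leave the dark pin, screwdriver, glue bottle and spring clamp where they are.

Things in the scene. Friction and masses are not known exactly. Their poses are not given: they have to be found in the camera images.
- scale: Grey bench scale fixed to the table, 260 mm (x) by 200 mm (y). Origin on the table; x to its back, y to its left, z up. Housing 40 mm high, from 70 mm in front of the origin to 130 mm behind it; before it a ledge 26 mm high with a dark display and the tare key. On top a steel pan and a blue nest plate.
- pan_center (a point): Centre of the top of the steel pan, 160 (x) by 180 (y) mm, 56 mm above the table. It sinks under load on a spring, 1.2 N per mm, to a hard stop at 8 mm. On it lies the blue nest plate, 84 (x) by 126 (y) by 7 mm, top 63 mm above the table, with a round hole of 38.5 mm (edge chamfered 2 mm) through its middle to the pan. The plate is clamped, each time at another place along y.
- index_mark (a point): Point on the top of the steel pan (7 mm below the top of the blue plate), 24 mm from pan_center along -y, moving with the pan; axes as the scale's. The centre of the nest hole is NOT here: it lies along this point's +y axis (no x offset), 6 to 42 mm away. Exactly where is not measured: it must be felt or seen.
- tare_top (a point): Centre of the top of the orange round tare key, 24 mm diameter, on the scale's front ledge in a black collar. Pressed straight down; travel 8 mm to a hard stop, spring, about 6 N when fully down; it counts as pressed from 5 mm.
- tare (a joint): Travel of the tare key in m: 0 up, 0.008 fully down.
- cup_center (a point): Centre of the loose empty steel cup, on its axis 25 mm above its underside; z up. 50 mm high, 105 to 200 g: solid round foot, 36 mm diameter, 8 mm high, edge chamfered 2 mm; above it the body, 60 mm outer diameter, wall 4 mm, inner floor 12 mm above the underside. Seated, the foot stands on the pan (this point 25 mm above index_mark); on top of the blue plate it is 7 mm higher.
- pin_center (a point): Brass pin, plain round, 14 mm diameter, 70 mm long, about 85 g, standing upright in one of the two holes of the wooden rack. Point at its centre, z along it.
- dark_pin_center (a point): Black pin of the same shape and size in the other hole of the rack: a bystander. Point at its centre.
- rack: Fixed wooden block 120 (x) by 60 (y) by 26 mm high with two holes 16.5 mm wide and 20 mm deep on its x axis, 64 mm apart, one pin in each; pins stand 50 mm out of it. Origin under its centre.
- driver: Screwdriver with red handle, 190 mm long, lying on the table: a bystander. Origin in its middle.
- glue: White glue bottle with orange cap, 48 mm diameter, 110 mm high: a bystander. Origin under its centre.
- clamp: Black spring clamp with orange jaws, about 120 by 55 mm, 20 mm high, lying flat: a bystander. Origin under its centre.
Things that resemble listed ones, but are neither listed nor needed, are in the scene too. Of the things shaped like the part that bears cup_center, the bare steel one is meant.

How it is judged (in metres and radians):
On the way, in this order (a step that is already met when the one before it is completed fails the run):
1. the cup stands seated in the nest hole, upright and let go (z of cup_center in the frame of index_mark below 0.0275 m and y of cup_center in the frame of index_mark between 0.002 and 0.046 m and horizontal distance between cup_center and index_mark below 0.048 m and angle between cup_center's own z axis and vertical below 0.08 rad and contact force between the fingers and cup below 0.1 N), for 0.2 s.
2. the tare key is pressed down (5 mm or more) with the empty cup seated and untouched (value of joint tare above 0.005 m and z of cup_center in the frame of index_mark below 0.0275 m and contact force between the fingers and cup below 0.1 N and horizontal distance between pin_center and cup_center above 0.06 m), for 0.1 s.
At the end, for the whole second after the job is handed in: The cup stands in the nest hole with its foot on the pan (within 2.5 mm of fully down, tilted less than 4.5 degrees), the brass pin is at rest in the cup (its centre within 25 mm of the cup's axis and between 10 mm below and 32 mm above the cup's mid-height), and the tare key is up again (horizontal distance between pin_center and cup_center below 0.025 m and z of pin_center in the frame of cup_center between -0.01 and 0.032 m and linear speed of each of pin, cup below 0.03 m/s and z of cup_center in the frame of index_mark below 0.0275 m and y of cup_center in the frame of index_mark between 0.002 and 0.046 m and horizontal distance between cup_center and index_mark below 0.048 m and angle between cup_center's own z axis and vertical below 0.08 rad and value of joint tare below 0.002 m); the robot touches nothing.
It fails at once if something pushes on the scale with more than 20 N (contact force between anything else and scale above 20 N).
It fails at once if the tare key is pressed after the brass pin is in the cup (value of joint tare above 0.003 m and horizontal distance between pin_center and cup_center below 0.03 m).
It fails at once if the brass pin falls freely faster than 0.8 m/s (a drop of over 3 cm) (linear speed of pin above 0.8 m/s and contact force between the fingers and pin below 0.05 N).
It fails at once if a bystander is moved by more than 20 mm (distance of any of dark_pin_center, driver, glue, clamp from where it was at the start of the episode above 0.02 m).
It also fails if it takes over 72 s, if anything falls off the work surface, if the arm or the gripper's body presses on something with over 40 N, if the wrist force passes 120 N, or if a joint passes its speed limit or range.

### The arm

A 6-joint arm with a two-finger parallel gripper is mounted at the origin on the work surface. World frame = base frame: x ahead of the robot, y to its left, z up, the work surface at z = 0. Lengths are in mm, angles in rad, forces in N, time in s.
With the tool pointing down it reaches from about 350 to 775 mm from the base axis. Payload 7.3 kg.
Tool frame: the origin (TCP) lies at the very end of the fingers, on their centre line; the grasp point (between the pads) lies 19 mm behind it; x points along the fingers, z is the direction in which the jaws open and shut, and the axes are right-handed (so a half turn about x gives the same grasp; the last joint's range is limited). The gripper opens to 92 mm and grips with 3 to 60 N. Pads are 19 mm wide; open, the fingers measure 130 mm over their backs; the gripper's body (75 mm by 190 mm) begins 47 mm behind the grasp point.
Start: joints at [1.01, 0.342, 1.524, -0, 1.275, -0.146], TCP at [211.567, 480.504, 226.741] pointing down, gripper open.
Joint ranges: [-2.53, 2.53], [-0.77, 2.02], [0.04, 2.7], [-1, 4.14], [0.28, 2.66], [-3.11, 3.11]. Speed limits (rad/s): [2.57, 2.57, 3.14, 3.14, 3.14, 3.14].

### API

Orientations are given as [roll, pitch, yaw] about the fixed x, y, z axes, in that order (R = Rz(yaw) Ry(pitch) Rx(roll)).
In Python, from plant import * gives the robot as it stands.
- The arm moves only by the tool carry_out, never from a script. Its argument "rows" is a list of rows, each a list of 4 numbers: the shift along the world's x, y, z in mm, then the turn about the world's z in degrees. In form: [[x, y, z, twist], ...]. A call has 1 to 20 rows; each row is the pose to reach, as a shift and turn from the pose measured when the call began; what a row does not reach only later rows make up. A row lasts 1/12 s, in which the tool goes at most 41.7 mm and 7.16 degrees, less where a joint would pass 70% of its speed; a pose out of reach is approached as far as the arm can. A call with a gripper value outside its range is refused whole. "hand" is the finger opening in mm, from 0 to 91.8, set as the call begins (left out, the last holds). The fingers move at their own pace and stop on an object; the grip force is fixed at half the most. Time passes only in rows, so rows that repeat a pose let the fingers close. It gives the time, the measured TCP pose, the force and the opening at its end, in the units of the state.
- get_obs(): the state, without advancing time (a new reading comes with each control period).
- capture(name): name is "scene" or "top"; returns the picture (384x512x3 uint8, red, green, blue); there is no depth.
- camera_info(name): a dict with "camera_matrix" (3x3 intrinsics, pixels), "pose" (4x4, takes a point from camera to world coordinates). Camera axes: x right, y down, z forward; pixel columns grow to the right and rows downward; lengths in mm; the calibration is good to about 2 mm. A picture is of the moment at which its call begins. camera_info takes no time and is no camera call.
- close_job(): hands the job in, once; it reports no verdict.
The state is a dict: "time": time; "joint_positions": joint angles; "dq": joint speeds; "tau": joint torques, N m; "tool_pos": TCP position; "tcp_rot": TCP orientation; "contact_force": force on the tool from outside, world axes, zero at the start; "moment": the same for the moment, N m; "grip_width": finger opening in mm.
Only numpy, scipy, OpenCV 4.12 (cv2) and the standard library are available. Lean on these libraries where they do the work, as an engineer would, in place of code of your own. Each camera call takes 0.05 s, during which the arm holds its last target. There are 200 camera calls.

## Working session

There is one attempt and no reset: what is moved stays moved. The work goes in short steps, Python scripts to look and compute and a tool call to move; the robot and the scene stay as the last step left them, time stands still between calls to the robot, and variables do not carry over. Pictures are saved under pics/ and viewed, about 8 in all and at most 12, crops included, and the job is handed in when it is done.

Besides the shell and the picture viewer there is one more tool, called in YAML: its name, and indented under it one key for each argument. carry_out: Moves the arm, as the interface text tells. Its arguments: {"type":"object","properties":{"rows":{"type":"array"},"hand":{"type":"number"}},"required":["rows"]}

```bash
mkdir -p pics
cat > h.py <<'E'
from plant import *
import numpy as np, cv2
def save(im,n,s=1): cv2.imwrite('pics/'+n,cv2.resize(im[:,:,::-1],None,fx=s,fy=s,interpolation=cv2.INTER_CUBIC))
def ray(cam,u,v,z):
    c=camera_info(cam);K=np.array(c['camera_matrix']);T=np.array(c['pose'])
    d=T[:3,:3]@np.linalg.solve(K,[u,v,1]);o=T[:3,3]
    return o+d*(z-o[2])/d[2]
def proj(cam,p):
    c=camera_info(cam);K=np.array(c['camera_matrix']);T=np.array(c['pose'])
    q=K@(T[:3,:3].T@(np.array(p)-T[:3,3]));return q[:2]/q[2]
E
python3 - <<'E'
from h import *
for n in('top','scene'):
    im=capture(n);np.save(n+'0.npy',im);save(im,n+'0.png',1.5);print(camera_info(n))
o=get_obs();print({k:np.round(v,3) for k,v in o.items()})
E
```

```text
{'camera_matrix': array([[416.96352302,   0.        , 258.24664608],
       [  0.        , 416.96352302, 198.12855103],
       [  0.        ,   0.        ,   1.        ]]), 'pose': array([[-2.32831131e-02, -9.81551456e-01,  1.89775225e-01,
         3.90387895e+02],
       [-9.99708318e-01,  2.40777270e-02,  1.88225927e-03,
        -2.47812924e+01],
       [-6.41689039e-03, -1.89676046e-01, -9.81825759e-01,
         1.12297317e+03],
       [ 0.00000000e+00,  0.00000000e+00,  0.00000000e+00,
         1.00000000e+00]])}
{'camera_matrix': array([[472.06213505,   0.        , 256.22258182],
       [  0.        , 472.06213505, 190.52648527],
       [  0.        ,   0.        ,   1.        ]]), 'pose': array([[ 5.34595771e-01,  5.72451654e-01, -6.21696441e-01,
         1.27389241e+03],
       [ 8.45106082e-01, -3.63644702e-01,  3.91865081e-01,
        -4.83520263e+02],
       [-1.75280346e-03, -7.34888858e-01, -6.78185294e-01,
         8.60106948e+02],
       [ 0.00000000e+00,  0.00000000e+00,  0.00000000e+00,
         1.00000000e+00]])}
{'time': np.float64(0.1), 'joint_positions': array([ 1.01 ,  0.343,  1.525, -0.   ,  1.275, -0.146]), 'dq': array([-0.   , -0.002, -0.002,  0.001,  0.002, -0.001]), 'tau': array([ 3.000e-03, -4.320e+01, -2.447e+01,  7.200e-02,  5.300e-02,
       -0.000e+00]), 'tool_pos': array([211.358, 480.167, 226.115]), 'tcp_rot': array([ 3.026,  1.569, -2.101]), 'contact_force': array([ 0.379, -0.453,  0.632]), 'moment': array([ 0.054, -0.051,  0.011]), 'grip_width': np.float64(91.897)}
```

View pics/top0.png

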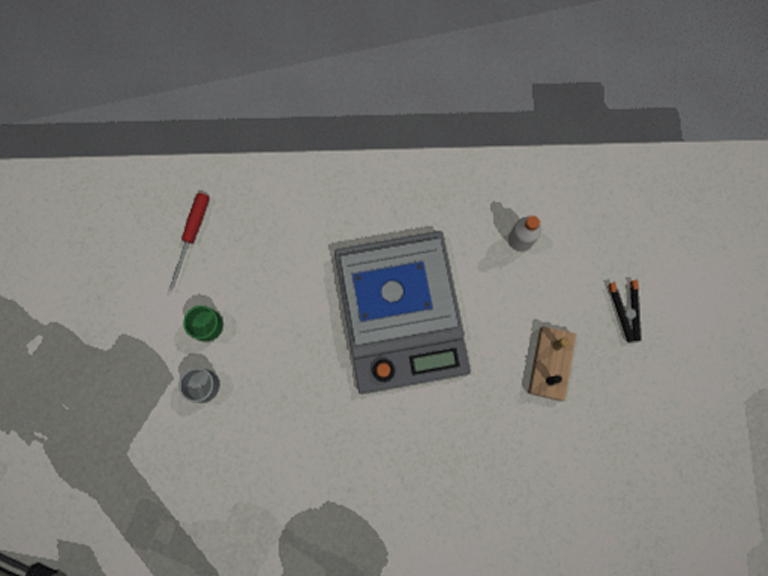

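View pics/scene0.png

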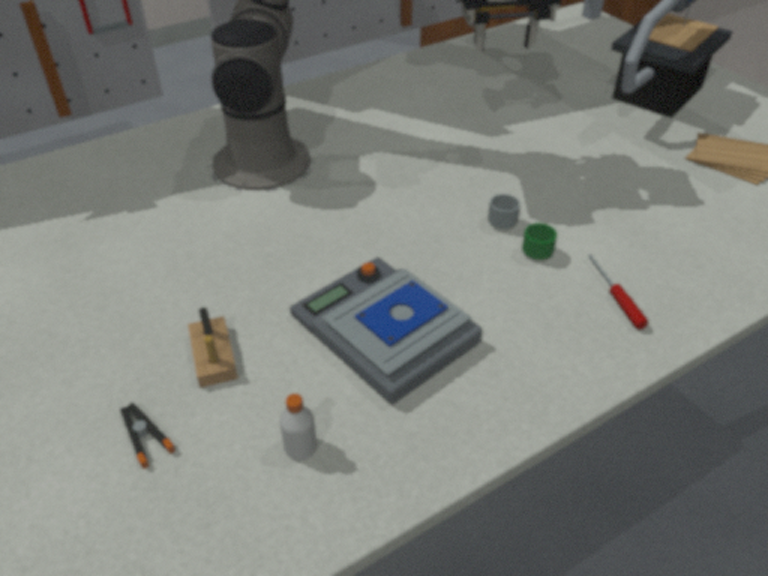

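The top picture (1.5x) shows these candidates:
- Cup: bare steel one at (200,385), green one at (204,323). I choose the steel one.
- Pin: brass one at (558,343), black one at (553,380). I choose the brass one.
- Orange: tare key at (383,370), glue cap at (532,223), clamp jaws at (613,287) and (634,285). I choose the key in the collar.
- Round and grey: nest hole at (392,291), steel cup as above. The hole is the one in the blue plate.

Next is a close crop to check.

Run:
```python
from h import *
im=np.load('top0.npy')
a=im[195:285,110:160];b=im[150:270,215:320];c=im[210:275,345:395]
def r(x,s):return cv2.resize(x,None,fx=s,fy=s,interpolation=cv2.INTER_CUBIC)
A=r(a,4);B=r(b,4);C=r(c,4)
W=np.zeros((480,200+420+200,3),np.uint8);W[:360,:200]=A;W[:480,200:620]=B;W[:260,620:820]=C
W=W[:, :800];save(W,'crop1.png')
hsv=cv2.cvtColor(im,cv2.COLOR_RGB2HSV)
# blue plate
m=cv2.inRange(hsv,(105,120,40),(130,255,255));cn=max(cv2.findContours(m,0,2)[0],key=cv2.contourArea)
rc=cv2.minAreaRect(cn);box=cv2.boxPoints(rc);print('plate',rc);P=[ray('top',*p,63)[:2] for p in box];print(np.round(P,1),np.mean(P,0))
# hole
f=np.zeros_like(m);cv2.fillPoly(f,[cn],255);h=cv2.bitwise_and(f,~m)
n,l,s,ce=cv2.connectedComponentsWithStats(h);i=1+np.argmax(s[1:,4]);print('hole',s[i],ce[i],ray('top',*ce[i],61))
# orange key
m=cv2.inRange(hsv,(5,120,80),(20,255,255));n,l,s,ce=cv2.connectedComponentsWithStats(m)
for i in range(1,n):
  if s[i,4]>15:print('or',s[i],ce[i],ray('top',*ce[i],34)[:2])
for z in(50,):print('cup guess',ray('top',200/1.5,381/1.5,z))
print('pin',ray('top',559/1.5,343/1.5,76),ray('top',553/1.5,380/1.5,76))
```

```text
plate ((261.083984375, 193.71200561523438), (31.483840942382812, 48.38851547241211), 79.69515228271484)
[[638.2  38.3]
 [658.3 -86.6]
 [575.7 -98.3]
 [556.1  24.9]] [607.06858977 -30.43588997]
hole [254 187  15  15 177] [261.11864407 193.84745763] [606.80127504 -30.47178709  61.        ]
or [351 144   9   9  60] [354.85 147.85] [ 733.64133273 -288.55070894]
or [422 187   3   6  17] [423.05882353 189.35294118] [ 613.91006512 -462.17975233]
or [407 189   4   6  20] [408.5 191.5] [ 609.03105213 -422.96341583]
or [374 225   5   6  21] [375.71428571 227.61904762] [ 514.67317147 -328.47118469]
or [251 242   9   9  66] [255.24242424 246.16666667] [473.78242847 -11.91374481]
cup guess [460.00373279 300.31675547  50.        ]
pin [ 507.41832003 -308.89955727   76.        ] [ 446.08195512 -294.32276247   76.        ]
```

View pics/crop1.png

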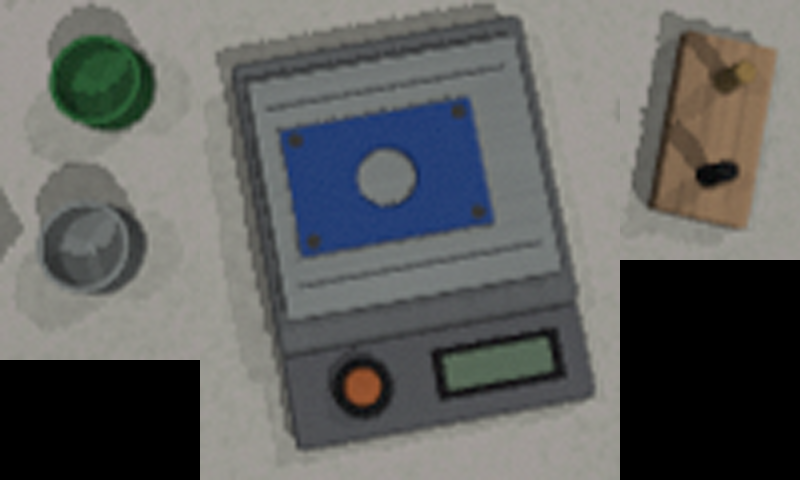

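The crop confirms the bare steel cup (rim centre at about (88,249) in the crop, table-standing), the hole in the blue plate (386,177), the orange key (363,386), and the brass pin with its tip at (742,74), up-table of the black one.

Run:
```python
from h import *
from scipy.spatial.transform import Rotation as R
o=get_obs();M=R.from_euler('xyz',o['tcp_rot']).as_matrix();print(np.round(M,3))
print('jaw ang',np.degrees(np.arctan2(M[1,2],M[0,2])))
print('cup',ray('top',131.7,256.9,50),'green',ray('top',134,215.5,50))
# rim circle check in projection, hough-ish: maximise edge along projected rim circle
im=cv2.GaussianBlur(cv2.cvtColor(np.load('top0.npy'),cv2.COLOR_RGB2GRAY),(0,0),.7).astype(np.float32)
from scipy.ndimage import map_coordinates
t=np.linspace(0,6.28,90,endpoint=False)
best=[]
c0=ray('top',131.7,256.9,50)
for dx in np.arange(-10,10.1,1):
  for dy in np.arange(-10,10.1,1):
    s=[]
    for r in(28,):  # bright rim mid
      q=np.array([proj('top',[c0[0]+dx+r*np.cos(a),c0[1]+dy+r*np.sin(a),50]) for a in t])
      q2=np.array([proj('top',[c0[0]+dx+22*np.cos(a),c0[1]+dy+22*np.sin(a),50]) for a in t])
      s=map_coordinates(im,[q[:,1],q[:,0]],order=1).mean()-map_coordinates(im,[q2[:,1],q2[:,0]],order=1).mean()
    best.append((s,c0[0]+dx,c0[1]+dy))
best.sort();print(best[-4:])
```

```text
[[-0.001 -0.915  0.403]
 [-0.001  0.403  0.915]
 [-1.     0.    -0.001]]
jaw ang 66.23523282042885
cup [452.73467499 304.25155042  50.        ] green [559.64068546 301.92619694  50.        ]Traceback (most recent call last):
  File "<stdin>", line 17, in <module>
  File "h.py", line 9, in proj
    c=camera_info(cam);K=np.array(c['camera_matrix']);T=np.array(c['pose'])
ValueError: time passes only in moves, steps and waits
```

```bash
python3 - <<'E'
s=open('h.py').read()
s=s.replace("def ray","_C={}\ndef ci(n):\n    if n not in _C:_C[n]=camera_info(n)\n    return _C[n]\ndef ray").replace("c=camera_info(cam)","c=ci(cam)")
open('h.py','w').write(s)
E
cat > rim.py <<'E'
from h import *
from scipy.ndimage import map_coordinates
def rim(im,x0,y0,z,R=10,cam='top'):
    im=cv2.GaussianBlur(cv2.cvtColor(im,cv2.COLOR_RGB2GRAY),(0,0),.7).astype(np.float32)
    t=np.linspace(0,2*np.pi,60,endpoint=False);b=[]
    def m(x,y,r):
        q=np.array([proj(cam,[x+r*np.cos(a),y+r*np.sin(a),z]) for a in t]);return map_coordinates(im,[q[:,1],q[:,0]],order=1).mean()
    for dx in np.arange(-R,R+.1,1):
        for dy in np.arange(-R,R+.1,1):
            x,y=x0+dx,y0+dy;b.append((m(x,y,28)-.5*m(x,y,33)-.5*m(x,y,23),x,y))
    b.sort();return np.round(b[-5:],1)
E
python3 -c "
from rim import *
print(rim(np.load('top0.npy'),453,304,50))
o=get_obs();print(o['time'],o['tool_pos'])"
```

```text
[[ 12.4 455.  311. ]
 [ 13.3 454.  309. ]
 [ 13.4 455.  309. ]
 [ 13.5 454.  310. ]
 [ 13.6 455.  310. ]]
0.1 [211.35837855 480.1665189  226.11483658]
```

carry_out:
  rows:
    - [30,-22,0,5]
    - [60,-43,-10,10]
    - [90,-65,-20,15]
    - [120,-86,-35,20]
    - [150,-107,-50,25]
    - [180,-128,-65,30]
    - [210,-149,-80,33]
    - [243,-172,-96,33]
    - [243,-172,-96,33]
    - [243,-172,-96,33]
  hand: 91.8

```text
time: 0.93
tool_pos: [455.1, 306.4, 128.6]
tcp_rot: [2.196, 1.567, -2.359]
contact_force: [-0.3, 0.4, -0.6]
grip_width: 91.8
```

Run:
```python
from h import *
im=capture('scene');u,v=proj('scene',[454,308,60]);print(u,v)
u,v=int(u),int(v);a=max(0,v-80);save(im[a:a+140,u-90:u+90],'c2.png',4);print(a,u-90)
o=get_obs();print(o['time'],o['tool_pos'],o['tcp_rot'],o['contact_force'])
```

```text
336.6057037219653 131.90780775187122
51 246
0.9833 [454.22600537 307.61650636 129.39671042] [ 2.19694637  1.56810661 -2.35639897] [-0.28046085  0.3165882   0.06970722]
```

View pics/c2.png

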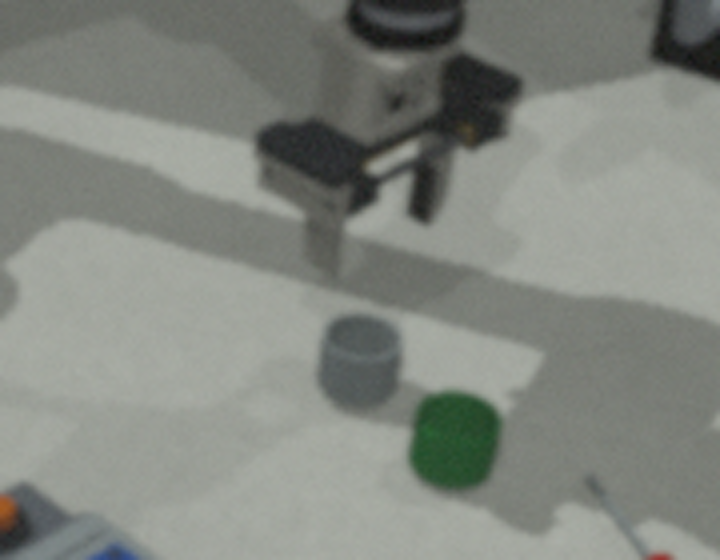

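The fingers straddle a spot just above the steel cup. The cup's rim centre is near crop (361,339); the green cup is clear at (455,440).

```bash
python3 -c "
from rim import *
print(ray('scene',336.1,135.5,50))
print(proj('scene',[454,308,50]),proj('scene',[454,304,50]))
print(rim(np.load('scene0.npy'),455,306,50,cam='scene'))"
```

```text
[456.75115207 305.31669475  50.        ]
[336.21362472 134.73164963] [335.13856667 135.1697449 ]
[[  3.5 451.  310. ]
 [  3.5 451.  312. ]
 [  3.5 450.  312. ]
 [  3.5 451.  311. ]
 [  3.5 450.  311. ]]
```

carry_out:
  rows:
    - [1,0,-25,0]
    - [1,0,-50,0]
    - [1,0,-75,0]
    - [1,0,-95,0]
    - [1,0,-107,0]
    - [1,0,-107,0]
    - [1,0,-107,0]

```text
time: 1.57
tool_pos: [454.2, 308.6, 22.8]
tcp_rot: [2.1, 1.568, -2.451]
contact_force: [-0.8, 0.7, 0.1]
grip_width: 91.7
```

carry_out:
  rows:
    - [0,0,0,0]
    - [0,0,0,0]
    - [0,0,0,0]
    - [0,0,0,0]
    - [0,0,0,0]
    - [0,0,0,0]
    - [0,0,0,0]
    - [0,0,0,0]
  hand: 45

```text
time: 2.23
tool_pos: [454.5, 308.7, 23.2]
tcp_rot: [2.114, 1.568, -2.438]
contact_force: [-1.1, -0.2, 6.2]
grip_width: 60.5
```

carry_out:
  rows:
    - [0,0,20,0]
    - [0,0,50,0]
    - [0,0,80,0]
    - [0,0,110,0]
    - [0,0,130,0]
    - [0,0,130,0]
    - [0,0,130,0]

```text
time: 2.82
tool_pos: [454.8, 308.8, 153.6]
tcp_rot: [2.592, 1.57, -1.96]
contact_force: [-0.3, 0.6, -1.9]
grip_width: 60.6
```

Run:
```python
from h import *
im=capture('scene');im2=capture('top');o=get_obs();print(o)
u,v=map(int,proj('scene',[455,307,140]));a=im[max(0,v-50):max(0,v-50)+100,u-60:u+60]
u,v=map(int,proj('top',[455,307,140]));b=im2[v-50:v+50,max(0,u-60):max(0,u-60)+120]
save(np.hstack([a,b]),'c3.png',3)
```

```text
{'time': 2.9167, 'joint_positions': array([ 4.57517054e-01,  4.57205264e-01,  1.56487877e+00, -6.90221371e-04,
        1.12477543e+00, -1.27348701e+00]), 'dq': array([0.00114325, 0.01227238, 0.00466612, 0.00077445, 0.00322753,
       0.00176483]), 'tau': array([ 1.93085993e-02, -4.88334453e+01, -2.34567332e+01, -1.44045390e-02,
        8.17298843e-02, -4.52876111e-05]), 'tool_pos': array([453.58302877, 308.26378865, 151.63388422]), 'tcp_rot': array([ 1.98549298,  1.56549292, -2.56638888]), 'contact_force': array([-1.23737843,  0.71212924, -1.40857266]), 'moment': array([0.0110709 , 0.06338905, 0.01958165]), 'grip_width': 60.43361418187714}
```

View pics/c3.png

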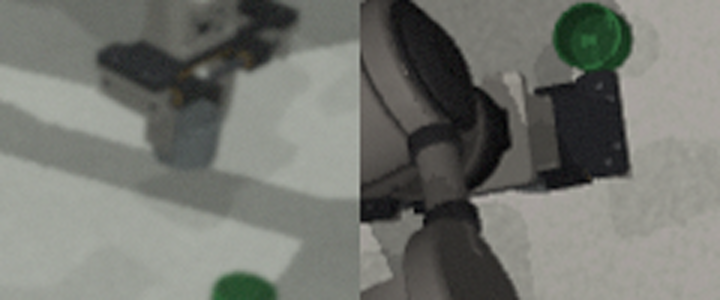

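The cup is held (60.5 mm opening, about 1.5 N of weight) and the green cup is undisturbed. Carrying it over the nest now.

carry_out:
  rows:
    - [10,-22,0,0]
    - [22,-48,0,0]
    - [34,-76,0,0]
    - [47,-104,0,0]
    - [60,-132,0,0]
    - [73,-160,0,0]
    - [86,-188,0,0]
    - [99,-216,0,0]
    - [112,-246,0,0]
    - [124,-274,0,0]
    - [136,-300,0,0]
    - [146,-322,0,0]
    - [153,-338,-10,0]
    - [153,-338,-25,0]
    - [153,-338,-25,0]
    - [153,-338,-25,0]

```text
time: 4.25
tool_pos: [605.1, -29.3, 124.1]
tcp_rot: [1.583, 1.561, -2.969]
contact_force: [0.3, -0.2, -2.0]
grip_width: 60.4
```

Run:
```python
from h import *
from scipy.spatial.transform import Rotation as R
im=capture('scene');im2=capture('top');o=get_obs();np.save('s4.npy',im)
M=R.from_euler('xyz',o['tcp_rot']).as_matrix();print(o['tool_pos'],o['contact_force'],np.degrees(np.arctan2(M[1,2],M[0,2])),M[:,0])
u,v=map(int,proj('scene',[607,-30,80]));print(u,v);a=im[v-60:v+50,u-65:u+65]
u,v=map(int,proj('top',[607,-30,80]));b=im2[v-55:v+55,u-50:u+50]
save(np.hstack([a,b]),'c4.png',3.4)
```

```text
[606.27504561 -28.910081   126.27327875] [ 1.04296253  0.04486795 -0.98869434] 99.24883431706706 [-0.005478   -0.0024972  -0.99998188]
268 201
```

View pics/c4.png

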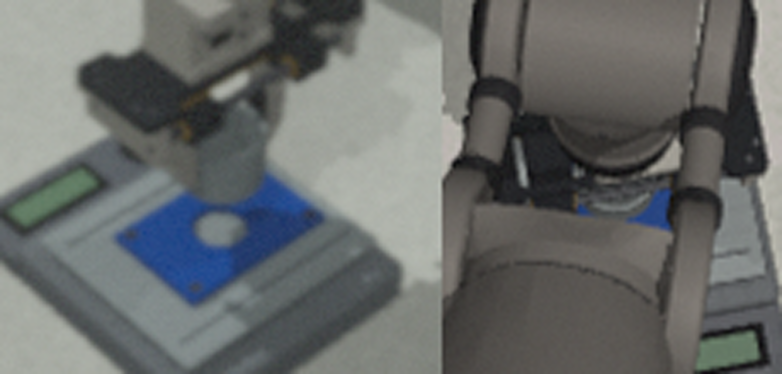

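Run:
```python
from h import *
im=np.load('scene0.npy');hsv=cv2.cvtColor(im,cv2.COLOR_RGB2HSV)
m=cv2.inRange(hsv,(105,110,30),(130,255,255));cn=max(cv2.findContours(m,0,2)[0],key=cv2.contourArea)
f=np.zeros_like(m);cv2.fillPoly(f,[cn],255);h=f&~m
n,l,s,ce=cv2.connectedComponentsWithStats(h);i=1+np.argmax(s[1:,4]);print('hole',s[i],ce[i])
print([ray('scene',*ce[i],z) for z in(58,61,63)])
box=cv2.boxPoints(cv2.minAreaRect(cn));ap=cv2.approxPolyDP(cn,5,True)[:,0];P=np.array([ray('scene',*p,63)[:2] for p in ap]);print(P,P.mean(0))
t=np.linspace(0,6.28,40)
for c in[(606,-29),(606,-33),(610,-29)]:
  for z,r in((111,30),(104,18)):
    q=np.array([proj('scene',[c[0]+r*np.cos(a),c[1]+r*np.sin(a),z]) for a in t])-[203,141];q*=3.4
    print(c,z,'cols',q[:,0].min().round(),q[:,0].max().round(),'rows',q[:,1].min().round(),q[:,1].max().round())
```

```text
hole [260 203  16  11 134] [267.36567164 207.76119403]
[array([604.75341055, -30.12477575,  58.        ]), array([607.25609052, -31.82054271,  61.        ]), array([608.92454383, -32.95105402,  63.        ])]
[[636.51569917  34.52498676]
 [559.5633047   13.33794525]
 [583.49326119 -99.6116646 ]
 [658.72046644 -83.09648793]] [609.57318288 -33.71130513]
(606, -29) 111 cols 179.0 266.0 rows 143.0 203.0
(606, -29) 104 cols 196.0 248.0 rows 162.0 198.0
(606, -33) 111 cols 174.0 261.0 rows 145.0 205.0
(606, -33) 104 cols 191.0 243.0 rows 164.0 200.0
(610, -29) 111 cols 182.0 269.0 rows 147.0 206.0
(610, -29) 104 cols 199.0 252.0 rows 166.0 201.0
```

carry_out:
  rows:
    - [0,-1.5,-10,0]
    - [0,-1.5,-22,0]
    - [0,-1.5,-30,0]
    - [0,-1.5,-36,0]
    - [0,-1.5,-36,0]
    - [0,-1.5,-36,0]

```text
time: 4.85
tool_pos: [606.2, -30.3, 90.1]
tcp_rot: [1.819, 1.564, -2.732]
contact_force: [-0.6, -0.6, -1.2]
grip_width: 60.5
```

carry_out:
  rows:
    - [0,0,-1,0]
    - [0,0,-2,0]
    - [0,0,-3,0]
    - [0,0,-4,0]
    - [0,0,-5,0]
    - [0,0,-6,0]
    - [0,0,-6,0]
    - [0,0,-6,0]

```text
time: 5.52
tool_pos: [606.2, -30.2, 84.0]
tcp_rot: [1.797, 1.564, -2.754]
contact_force: [0.3, -0.1, -1.4]
grip_width: 60.0
```

carry_out:
  rows:
    - [0,0,-1,0]
    - [0,0,-2,0]
    - [0,0,-3,0]
    - [0,0,-3,0]
    - [0,0,-3,0]

```text
time: 5.93
tool_pos: [606.1, -30.3, 80.9]
tcp_rot: [1.781, 1.564, -2.769]
contact_force: [-0.4, -0.3, -1.8]
grip_width: 60.1
```

carry_out:
  rows:
    - [0,0,-1,0]
    - [0,0,-2,0]
    - [0,0,-2,0]
    - [0,0,-2,0]

```text
time: 6.27
tool_pos: [606.2, -30.3, 78.9]
tcp_rot: [1.79, 1.564, -2.761]
contact_force: [0.6, 0.5, -0.5]
grip_width: 59.9
```

carry_out:
  rows:
    - [0,0,-1,0]
    - [0,0,-2,0]
    - [0,0,-2,0]
    - [0,0,-2,0]

```text
time: 6.6
tool_pos: [606.2, -30.3, 77.1]
tcp_rot: [1.804, 1.564, -2.747]
contact_force: [-0.7, -0.4, 1.8]
grip_width: 60.3
```

carry_out:
  rows:
    - [0,0,0,0]
    - [0,0,0,0]
    - [0,0,0,0]
    - [0,0,0,0]
    - [0,0,0,0]
    - [0,0,0,0]
  hand: 90

```text
time: 7.1
tool_pos: [606.3, -30.3, 77.1]
tcp_rot: [1.805, 1.564, -2.746]
contact_force: [-0.2, 0.7, 0.1]
grip_width: 89.2
```

carry_out:
  rows:
    - [0,0,15,0]
    - [0,0,40,0]
    - [0,0,65,0]
    - [-35,5,70,0]
    - [-70,10,70,0]
    - [-105,15,70,0]
    - [-120,18,70,0]
    - [-131,20,70,0]
    - [-131,20,70,0]

```text
time: 7.85
tool_pos: [473.2, -9.7, 147.4]
tcp_rot: [1.716, 1.563, -2.834]
contact_force: [-0.3, 0.5, 0.5]
grip_width: 89.9
```

Run:
```python
from h import *
im=capture('scene');im2=capture('top');o=get_obs();np.save('s5.npy',im);np.save('t5.npy',im2);print(o['tool_pos'],o['contact_force'])
u,v=map(int,proj('scene',[607,-30,80]));print(u,v);a=im[v-60:v+50,u-65:u+65]
u,v=map(int,proj('top',[607,-30,80]));b=im2[v-55:v+55,u-50:u+50]
save(np.hstack([a,b]),'c5.png',3.4)
```

```text
[475.85716583 -10.38549893 147.49913104] [ 0.54073022  0.50267533 -0.70131879]
268 201
```

View pics/c5.png

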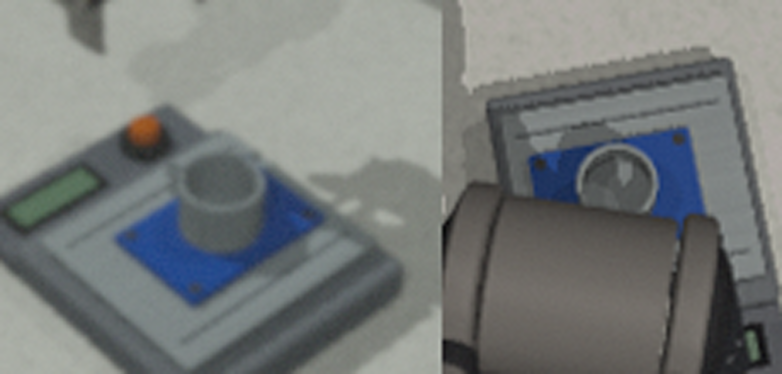

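The cup stands upright in the nest, let go. The tare key is at (145,130) in the left crop, well clear of it. Next I'll triangulate the key and the cup rim.

Run:
```python
from rim import *
im=np.load('scene0.npy');hsv=cv2.cvtColor(im,cv2.COLOR_RGB2HSV)
m=cv2.inRange(hsv,(5,120,80),(20,255,255));n,l,s,ce=cv2.connectedComponentsWithStats(m)
i=min(range(1,n),key=lambda i:np.hypot(*(ce[i]-[246,179])));print(s[i],ce[i])
for z in(26,30,34,38,42,46):print(z,ray('scene',*ce[i],z)[:2],ray('top',255.2,246.2,z)[:2])
print('rim z105',rim(np.load('s5.npy'),607,-30,105,6,'scene')[-2:])
```

```text
[241 175   9   8  58] [245.05172414 178.79310345]
26 [454.07156581  -2.04376326] [474.31068549 -11.70612427]
30 [458.0030561   -4.35270698] [474.00466966 -11.75380153]
34 [461.9345464  -6.6616507] [473.69865382 -11.80147879]
38 [465.86603669  -8.97059441] [473.39263799 -11.84915604]
42 [469.79752698 -11.27953813] [473.08662215 -11.8968333 ]
46 [473.72901728 -13.58848185] [472.78060631 -11.94451056]
rim z105 [[  8.5 604.  -30. ]
 [  8.6 604.  -31. ]]
```

carry_out:
  rows:
    - [-3,-1.5,0,0]
    - [-3,-1.5,0,0]
    - [-3,-1.5,-15,0]
    - [-3,-1.5,-35,0]
    - [-3,-1.5,-55,0]
    - [-3,-1.5,-75,0]
    - [-3,-1.5,-87,0]
    - [-3,-1.5,-87,0]
    - [-3,-1.5,-87,0]
    - [-3,-1.5,-87,0]
  hand: 0

```text
time: 8.78
tool_pos: [473.7, -12.1, 61.1]
tcp_rot: [2.117, 1.566, -2.434]
contact_force: [-0.8, -0.3, 0.3]
grip_width: 27.4
```

carry_out:
  rows:
    - [0,0,-2,0]
    - [0,0,-4,0]
    - [0,0,-6,0]
    - [0,0,-8,0]
    - [0,0,-10,0]
    - [0,0,-12,0]
    - [0,0,-12,0]

```text
time: 9.37
tool_pos: [473.7, -12.1, 48.9]
tcp_rot: [2.114, 1.566, -2.437]
contact_force: [0.1, -0.6, 2.2]
grip_width: 0.2
```

carry_out:
  rows:
    - [0,0,-1,0]
    - [0,0,-2,0]
    - [0,0,-2,0]
    - [0,0,-2,0]

```text
time: 9.7
tool_pos: [473.7, -12.1, 47.0]
tcp_rot: [2.12, 1.566, -2.431]
contact_force: [0.3, 0.3, 4.2]
grip_width: 0.4
```

carry_out:
  rows:
    - [0,0,-1,0]
    - [0,0,-2,0]
    - [0,0,-2,0]
    - [0,0,-2,0]

```text
time: 10.03
tool_pos: [473.8, -12.1, 45.0]
tcp_rot: [2.134, 1.566, -2.417]
contact_force: [-1.7, -0.7, 3.7]
grip_width: 0.5
```

carry_out:
  rows:
    - [0,0,-1,0]
    - [0,0,-1.5,0]
    - [0,0,-1.5,0]
    - [0,0,-1.5,0]

```text
time: 10.37
tool_pos: [473.7, -12.1, 43.5]
tcp_rot: [2.117, 1.566, -2.434]
contact_force: [-1.6, 0.7, 6.1]
grip_width: 0.2
```

Run:
```python
from h import *
im=capture('scene');fs=[]
for k in range(3):
    capture('scene');fs.append(get_obs()['contact_force'][2])
print(fs,get_obs()['tool_pos'])
u,v=map(int,proj('scene',[474,-12,50]));save(im[v-45:v+45,u-60:u+60],'c6.png',5)
```

```text
[np.float64(5.37489682646977), np.float64(5.004956793312752), np.float64(5.793028293178978)] [473.73980508 -12.09620797  43.54476811]
```

View pics/c6.png

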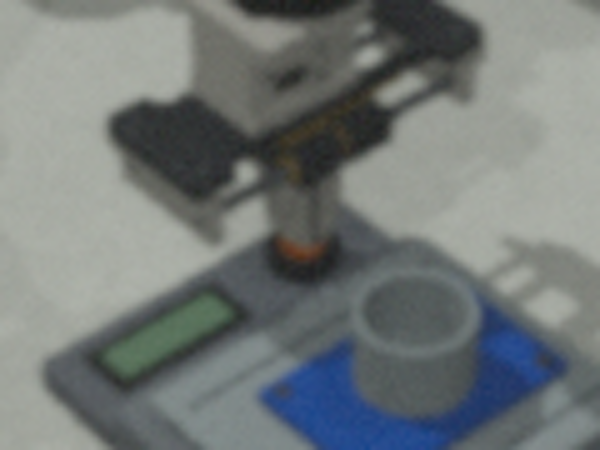

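The closed fingers are on the key at (302,245), with the collar just below and the cup untouched at (418,340). One more step down should show the hard stop.

carry_out:
  rows:
    - [0,0,-0.7,0]
    - [0,0,-1.2,0]
    - [0,0,-1.2,0]
    - [0,0,-1.2,0]

```text
time: 10.9
tool_pos: [473.7, -12.1, 42.4]
tcp_rot: [2.128, 1.566, -2.422]
contact_force: [-1.8, -0.3, 5.7]
grip_width: -0.0
```

carry_out:
  rows:
    - [0,0,10,0]
    - [0,0,40,0]
    - [0,0,80,0]
    - [0,0,110,0]
    - [0,0,110,0]
    - [0,0,110,0]

```text
time: 11.4
tool_pos: [474.7, -12.2, 153.6]
tcp_rot: [3.111, 1.567, -1.44]
contact_force: [-0.6, 0.3, 0.2]
grip_width: 0.6
```

Run:
```python
from h import *
# rack outline & brass pin tip
im=np.load('top0.npy');hsv=cv2.cvtColor(im,cv2.COLOR_RGB2HSV)
m=cv2.inRange(hsv,(5,50,60),(20,200,255));m[:205]=0;m[280:]=0;m[:,:340]=0;m[:,400:]=0
m=cv2.morphologyEx(m,cv2.MORPH_CLOSE,np.ones((9,9)));cn=max(cv2.findContours(m,0,2)[0],key=cv2.contourArea)
box=cv2.boxPoints(cv2.minAreaRect(cn));P=np.array([ray('top',*p,26)[:2] for p in box]);print(P.round(1),P.mean(0))
e=P[0]-P[1],P[1]-P[2];e=max(e,key=np.linalg.norm);e=e/np.linalg.norm(e)*np.sign(e[0]);print('rack x ang',np.degrees(np.arctan2(e[1],e[0])),'holes',P.mean(0)+32*e,P.mean(0)-32*e)
print('top tip',ray('top',375.5,228.3,76),'scene tip',ray('scene',211.5/1.5,337/1.5,76))
for n in('top','scene'):print(n,proj(n,[506,-308,76]),proj(n,[506,-308,26]))
print(get_obs()['time'])
```

```text
[[ 426.3 -260.9]
 [ 545.  -290.6]
 [ 531.4 -355.1]
 [ 413.3 -324.1]] [ 479.00075402 -307.64985606]
rack x ang -14.065724357710492 holes [ 510.04131651 -315.42696866] [ 447.96019153 -299.87274346]
top tip [ 508.17278374 -316.0880123    76.        ] scene tip [ 511.37389794 -312.63653686   76.        ]
top [372.3516152  229.23623374] [367.3738642  231.44598133]
scene [142.00917907 222.41774722] [145.52965885 237.04577557]
11.4
```

carry_out:
  rows:
    - [3,-25,0,-3]
    - [6,-55,0,-6]
    - [10,-85,0,-9]
    - [13,-115,0,-12]
    - [17,-145,0,-15]
    - [20,-175,0,-18]
    - [24,-205,0,-21]
    - [28,-235,0,-23]
    - [31,-265,0,-23]
    - [33,-285,0,-23]
    - [35,-303,-20,-23]
    - [35,-303,-50,-23]
    - [35,-303,-50,-23]
    - [35,-303,-50,-23]
  hand: 70

```text
time: 12.57
tool_pos: [508.0, -313.9, 100.6]
tcp_rot: [1.633, 1.564, 2.964]
contact_force: [-0.9, -0.0, 0.8]
grip_width: 70.1
```

Run:
```python
from h import *
from scipy.spatial.transform import Rotation as R
im=capture('scene');im2=capture('top');o=get_obs()
M=R.from_euler('xyz',o['tcp_rot']).as_matrix();print(o['tool_pos'],o['grip_width'],np.degrees(np.arctan2(M[1,2],M[0,2])))
u,v=map(int,proj('scene',[508,-314,85]));print(u,v);a=im[v-55:v+45,u-60:u+60]
u,v=map(int,proj('top',[508,-314,85]));print(u,v);b=im2[v-50:v+50,u-50:u+50]
save(np.hstack([a,b]),'c7.png',3.6)
print(proj('scene',o['tool_pos']),proj('scene',[*o['tool_pos'][:2],76]))
```

```text
[ 509.93874655 -314.81989291  103.91487266] 70.03880027691042 76.29614437517724
139 221
375 227
[137.74215791 216.07757276] [139.85443616 224.65336082]
```

View pics/c7.png

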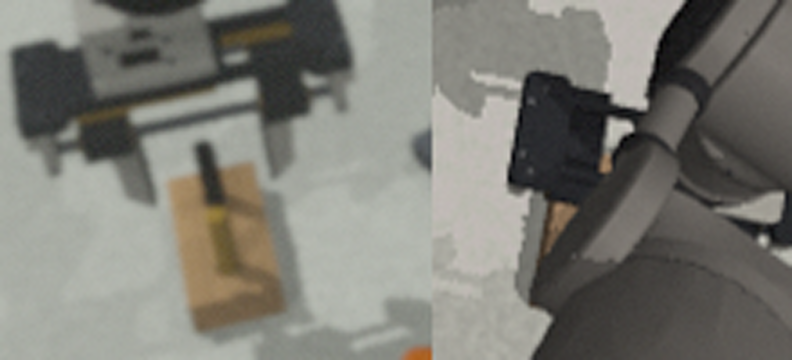

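The brass pin's top is at (217,212) in the left crop, within 1 px of the tool axis prediction, and the fingers straddle it. The dark pin lies behind it at (205,150).

carry_out:
  rows:
    - [0,0,-15,0]
    - [0,0,-30,0]
    - [0,0,-45,0]
    - [0,0,-54,0]
    - [0,0,-54,0]
    - [0,0,-54,0]

```text
time: 13.17
tool_pos: [510.4, -314.7, 50.7]
tcp_rot: [-3.054, 1.567, -1.722]
contact_force: [-0.2, -0.7, 0.3]
grip_width: 70.0
```

carry_out:
  rows:
    - [0,0,0,0]
    - [0,0,0,0]
    - [0,0,0,0]
    - [0,0,0,0]
    - [0,0,0,0]
    - [0,0,0,0]
    - [0,0,0,0]
    - [0,0,0,0]
    - [0,0,0,0]
    - [0,0,0,0]
    - [0,0,0,0]
  hand: 5

```text
time: 14.08
tool_pos: [510.3, -315.1, 50.7]
tcp_rot: [-3.057, 1.567, -1.725]
contact_force: [-0.5, -1.1, -2.3]
grip_width: 13.2
```

carry_out:
  rows:
    - [0,0,5,0]
    - [0,0,15,0]
    - [0,0,30,0]
    - [0,0,50,0]
    - [0,0,80,0]
    - [0,0,110,0]
    - [0,0,130,0]
    - [0,0,130,0]
    - [0,0,130,0]

```text
time: 14.83
tool_pos: [510.8, -315.1, 182.6]
tcp_rot: [-2.569, 1.565, -1.236]
contact_force: [-0.9, 0.5, -1.2]
grip_width: 12.8
```

carry_out:
  rows:
    - [8,22,0,0]
    - [16,48,0,0]
    - [25,75,0,0]
    - [34,102,0,0]
    - [43,129,0,0]
    - [52,156,0,0]
    - [61,183,0,0]
    - [70,210,0,0]
    - [79,237,0,0]
    - [87,261,0,0]
    - [93,277,0,0]
    - [95,285,0,0]
    - [95,285,0,0]
    - [95,285,0,0]

```text
time: 16.0
tool_pos: [605.1, -30.3, 181.7]
tcp_rot: [-2.893, 1.565, -1.56]
contact_force: [-0.1, -0.8, 0.3]
grip_width: 13.3
```

Run:
```python
from h import *
im=capture('scene');o=get_obs();print(o['tool_pos'],o['contact_force'],o['grip_width'])
u,v=map(int,proj('scene',[607,-30,115]));print(u,v);save(im[v-60:v+60,u-70:u+70],'c8.png',4.5)
for z in(-44.7,0,25):print((proj('scene',o['tool_pos']+[0,0,z])-[u-70,v-60])*4.5)
```

```text
[605.17931961 -30.90313683 181.93739839] [ 0.19652011  0.29687976 -0.63504711] 12.904328545209491
268 190
[313.54349429 240.66412824]
[314.86924307 173.48371172]
[315.644542   134.19655147]
```

View pics/c8.png

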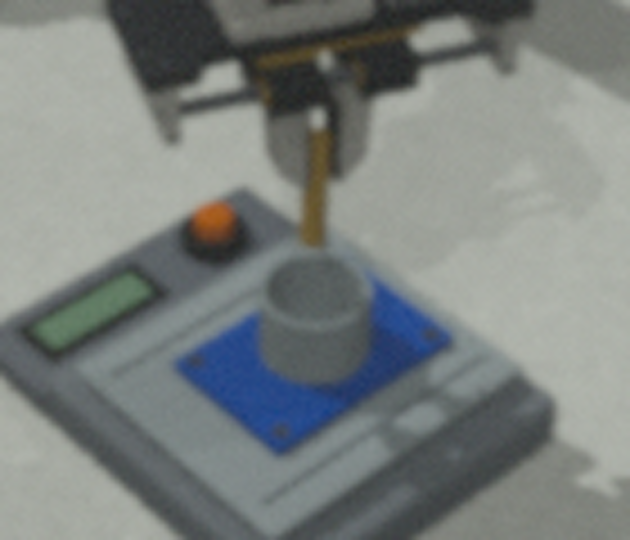

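The pin hangs over the cup with its lower end at (314,243), as predicted, and the key is up at (214,222). Lowering.

carry_out:
  rows:
    - [1,0,-15,0]
    - [1,0,-30,0]
    - [1,0,-42,0]
    - [1,0,-52,0]
    - [1,0,-60,0]
    - [1,0,-64,0]
    - [1,0,-64,0]
    - [1,0,-64,0]

```text
time: 16.72
tool_pos: [606.4, -31.2, 118.3]
tcp_rot: [-2.753, 1.565, -1.422]
contact_force: [-0.1, 0.1, -0.1]
grip_width: 13.1
```

carry_out:
  rows:
    - [0,0,-1,0]
    - [0,0,-2,0]
    - [0,0,-3,0]
    - [0,0,-4,0]
    - [0,0,-5,0]
    - [0,0,-5,0]
    - [0,0,-5,0]

```text
time: 17.3
tool_pos: [606.3, -31.2, 113.2]
tcp_rot: [-2.779, 1.565, -1.447]
contact_force: [0.7, -0.8, -1.3]
grip_width: 13.0
```

carry_out:
  rows:
    - [0,0,-1,0]
    - [0,0,-2,0]
    - [0,0,-2,0]
    - [0,0,-2,0]

```text
time: 17.63
tool_pos: [606.4, -31.2, 111.2]
tcp_rot: [-2.755, 1.565, -1.423]
contact_force: [-0.6, 0.1, -0.9]
grip_width: 13.1
```

carry_out:
  rows:
    - [0,0,-1,0]
    - [0,0,-2,0]
    - [0,0,-2,0]
    - [0,0,-2,0]

```text
time: 17.97
tool_pos: [606.5, -31.2, 109.4]
tcp_rot: [-2.683, 1.564, -1.352]
contact_force: [-0.3, -0.1, 1.8]
grip_width: 13.3
```

carry_out:
  rows:
    - [0,0,0,0]
    - [0,0,0,0]
    - [0,0,0,0]
    - [0,0,0,0]
    - [0,0,0,0]
    - [0,0,0,0]
    - [0,0,0,0]
    - [0,0,0,0]
    - [0,0,0,0]
    - [0,0,0,0]
  hand: 80

```text
time: 18.8
tool_pos: [606.5, -31.2, 109.4]
tcp_rot: [-2.695, 1.564, -1.364]
contact_force: [-0.2, 0.7, -0.6]
grip_width: 75.1
```

carry_out:
  rows:
    - [0,0,8,0]
    - [0,0,25,0]
    - [0,0,50,0]
    - [0,0,80,0]
    - [0,0,110,0]
    - [0,0,130,0]
    - [-40,0,130,0]
    - [-80,0,130,0]
    - [-110,0,130,0]
    - [-130,0,130,0]
    - [-130,0,130,0]
    - [-130,0,130,0]

```text
time: 19.8
tool_pos: [476.5, -31.3, 240.7]
tcp_rot: [-2.414, 1.563, -1.083]
contact_force: [0.0, -0.1, 0.8]
grip_width: 80.2
```

Run:
```python
from h import *
im=capture('scene');im2=capture('top');o=get_obs();print(o['time'],o['tool_pos'],o['contact_force'],o['grip_width'])
u,v=map(int,proj('scene',[607,-30,105]));print(u,v);a=im[v-60:v+60,u-70:u+70]
u,v=map(int,proj('top',[607,-30,105]));b=im2[v-60:v+60,u-40:u+40]
save(np.hstack([a,b]),'c9.png',3.6)
```

```text
19.9 [477.59824051 -31.36380495 240.06915971] [-0.19386089  0.37477858  0.8318201 ] 80.06830881804834
268 194
```

View pics/c9.png

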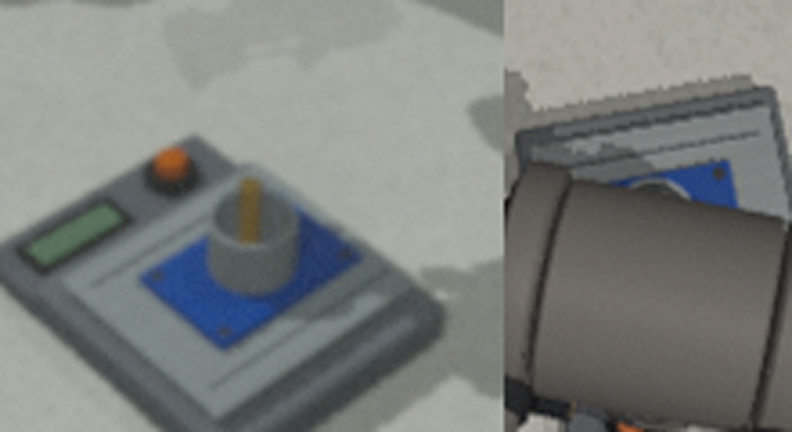

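The pin stands in the cup at (250,210), the cup is upright in the plate, the key is up at (171,162), and the gripper is clear. Handing in.

```bash
python3 -c "
from plant import *
print(close_job())"
```

```text
the job is handed in; nothing more can be done
None
```

The job is done and handed in at about 20 s of the 72 s allowed; the hand-in gives no verdict. I set the steel cup in the nest and let go, pressed and released the tare key, then set the brass pin down in the cup.

- **Cup:** it slid into the hole with no push felt at plate height, and I let go at a force reading of about 2 N. The pictures show it upright in the plate.
- **Tare key:** I pressed it about 7 mm, at 5.5 to 6 N, which is well past the 5 mm that counts. I did not see a clear force jump at the hard stop, so "right down" rests on the travel and spring force.
- **Pin:** it touched the cup floor before I let go, at about 2 N. The last picture shows it standing in the cup, with the key up and the gripper clear.
- **Forces and bystanders:** the highest vertical force I read on the scale was about 6 N, between moves rather than continuously. I touched no bystander on purpose, but the last picture does not cover them, so I did not check them again at the end.
- **Disagreements:** estimates of the cup's first position differed by about 6 mm, and of the hole by 1 to 2 mm. Neither affected the grasp or the seating.

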